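Open the sample port of the water-activity meter

ROBOT

A 6-joint arm with a two-finger parallel gripper is mounted at the origin on a cart in front of the work surface, level with it; the furniture and walls round the work are solid. World frame = base frame: x ahead of the robot, y to its left, z up, the work surface at z = 0. Lengths are in m, angles in rad, forces in N, time in s.
With the tool pointing down it reaches from about 0.275 to 0.85 m from the base axis. Payload 19 kg.
Tool frame: the origin (TCP) lies where the fingers leave the gripper's body, on its centre line; the fingertips stand 73 mm ahead of it and the grasp point (between the pads) lies 54 mm ahead of it; z points along the fingers, y is the direction in which the jaws open and shut (so a half turn about z gives the same grasp; the last joint's range is limited). The gripper opens to 85 mm and grips with 20 to 120 N. Pads are 22 mm wide; open, the fingers measure 114 mm over their backs; the gripper's body (76 mm by 85 mm) begins 54 mm behind the grasp point. The pads swing forward as they close: fully open they stand 13 mm farther back than shut.
Start: joints at [-1.357, 0.15, 1.437, -0, 1.554, -0.134], TCP at [0.196, -0.541, 0.304] pointing down, gripper open.
Joint ranges: [-2.8, 2.8], [-0.68, 2.1], [0.12, 2.68], [-1.39, 4.53], [0.16, 2.79], [-2.81, 2.81]. Speed limits (rad/s): [1.89, 1.89, 2.22, 3.01, 3.01, 3.01].

INTERFACE

Orientations are given as a rotation vector (axis times angle).
In Python, from workcell import read_state, read_camera, close_job gives the robot as it stands.
- The arm moves only by the shell command python3 -m pendant 'ROWS' [OPENING]. ROWS is JSON, a list of rows, each an object with "travel": the shift along the world's x, y, z in cm, a list of three; "turn": the turn, a rotation vector about the world's x, y, z in rad, a list of three. A call has 1 to 8 rows; each row shifts and turns the commanded pose from where the row before left it; what a row does not reach is not made up. A row lasts 1/10 s, in which the tool goes at most 50 mm and 8.59 degrees, less where a joint would pass 70% of its speed; a pose out of reach is approached as far as the arm can. A call with a gripper value outside its range is refused whole. OPENING is the gripper command: -1 is shut, 1 is fully open, values between are in proportion, set as the call begins (- or left out, the last holds). The fingers move at their own pace and stop on an object; the grip force is fixed at half the most. Time passes only in rows, so rows that do not move let the fingers close. It gives the time, the measured TCP pose, the force and the opening at its end, in the units of the state.
- read_state(): the state, without advancing time (a new reading comes with each control period).
- read_camera(name): name is "scene" or "top"; returns a dict with "pixels" (420x560x3 uint8, red, green, blue), "K" (3x3 intrinsics, pixels), "view" (4x4, takes a point from world to camera coordinates). Camera axes: x right, y up, looking along -z (the intrinsics and any distortion apply to the point x, -y, -z); pixel columns grow to the right and rows downward; lengths in m; the calibration is good to about 2 mm. A picture is of the moment at which its call begins. There is no depth.
- close_job(): hands the job in, once; it reports no verdict.
The state is a dict: "clock": time; "q": joint angles; "joint_velocities": joint speeds; "joint_efforts": joint torques, N m; "tool_pos": TCP position; "orientation": TCP orientation; "force": force on the tool from outside, world axes, zero at the start; "moment": the same for the moment, N m; "opening": finger opening in m.
Only numpy, scipy, OpenCV 4.12 (cv2) and the standard library are available. Lean on these libraries where they do the work, as an engineer would, in place of code of your own. Each camera call takes 0.05 s, during which the arm holds its last target. There are 200 camera calls.

TASK

Get the water-activity meter ready for the next sweet: press down on the front lip of its round sample hatch with a fingertip until the push-push latch lets go, then take the finger away and see that the hatch pops up and stays up by itself. Then push it on, from its inner side, all the way back until it leans open on its own. Do not push it shut again, do not lean on the oblong filter cover beside it, and do not shift, lift or tip the meter or the small things standing round it.

Things in the scene. Friction and masses are not known exactly. Their poses are not given: they have to be found in the camera images.
- meter: Water-activity meter: white box, 170 mm deep (its x), 220 wide (y), 86 high to its deck, about 2.2 kg, loose on rubber feet. Origin: centre of its underside, on the worktop; x points to its rear, y to its left, z up. In front, towards the robot, a keypad panel slopes down at 34 degrees from the deck's front edge (30 mm before the origin). On the deck: the round grey hatch and an oblong grey cover.
- hatch_lip (a point): The point to press: on the round sample hatch, middle of the upper face of its grooved front finger lip (36 mm wide, 7 thick; the hatch ends 6 mm farther forward). Moves with the hatch. Shut, it is 101 mm above the worktop, 104 mm before the hinge axis, with 8 mm of air below it. The sides of the lip are free.
- hatch_middle (a point): Middle of the upper face of the round sample hatch, a disc 92 mm across and 7 mm thick, 52 mm from its hinge axis; moves with the hatch. A latch blade 11 mm wide and 22 mm long stands out of its underside, 91 mm from the hinge axis.
- hatch_hinge (a point): Middle of the round hatch's hinge axis, at the meter's rear, 97.5 mm above the worktop. The axis runs along the meter's y; from it the shut hatch reaches 110 mm towards the meter's front (its -x).
- sample_hatch (a joint): Angle of the round hatch, rad: 0 to 0.02 shut and latched, negative pressed (hard stop at -0.055, 6 mm at the lip), positive open. Pressed below -0.03 (2 to 3 N at the lip) the latch lets go; once the finger goes up and away a spring lifts it in 1 s to about 1.2, where it stays. A push of about 1 N swings it on to its stop at 1.85; past 1.6 it leans back and stays. Pushed down again it latches.
- sample_hatch_pin (a joint): Sideways place of the follower pin hidden in the round hatch's latch, m: about 0 latched, above 0.002 when let go; below -0.002 only while an open hatch is pushed down into the latch again.
- filter_cover (a joint): Angle of the oblong filter cover (88 x 52 mm, four screws, no lip, on the same deck; middle line 65 mm right of the meter's origin, 110 mm right of the round hatch's), rad: 0 at rest, negative when pressed down on its soft gasket. To be left alone.
- clear_pack_1: Clear pack with a green sweet, 65 x 61 x 35 mm, loose, left of the meter. Origin: centre of its underside.
- clear_pack_2: Clear pack with a green sweet, 65 x 61 x 34 mm, left of the meter. Origin: centre of its underside.
- jar_amber: Small jar with a black ribbed lid, 38 mm across, 60 mm high, loose, right of the meter. Origin: centre of its underside.
- wood_stamp: Turned wooden stamp, 38 mm across, 55 mm high, loose, right of the meter. Origin: centre of its underside.
- measure_spoon: Steel measuring spoon, 41 x 116 x 13 mm, near the front edge. Origin: underside, near its middle.

How it is judged:
By the outcome, as a careful person would: the job done as asked, in the order asked, and still so for the second after the job is handed in, with the robot touching nothing.
It also fails if it takes over 42 s, if anything falls off the work surface, if the arm or the gripper's body presses on something with over 40 N, if the wrist force passes 120 N, or if a joint passes its speed limit or range.

## Working session

There is one attempt and no reset: what is moved stays moved. The work goes in short steps, Python scripts to look and compute and a shell command to move; the robot and the scene stay as the last step left them, time stands still between calls to the robot, and variables do not carry over. Pictures are saved under pics/ and viewed, about 8 in all and at most 12, crops included, and the job is handed in when it is done.

```bash
mkdir -p pics
cat > look.py <<'E'
import sys,cv2,numpy as np
from workcell import read_camera,read_state
def grab(tag):
    for n in ("scene","top"):
        c=read_camera(n); cv2.imwrite(f"pics/{tag}_{n}.png",c["pixels"][:,:,::-1]); np.savez(f"pics/{tag}_{n}.npz",K=c["K"],view=c["view"])
def ray(n,u,v,z,tag="a"):
    d=np.load(f"pics/{tag}_{n}.npz");K,V=d["K"],d["view"]
    r=np.linalg.inv(K)@[u,v,1]; r=np.array([r[0],-r[1],-r[2]])
    R,t=V[:3,:3],V[:3,3]; o=-R.T@t; w=R.T@r
    return o+w*(z-o[2])/w[2]
def proj(n,p,tag="a"):
    d=np.load(f"pics/{tag}_{n}.npz");c=d["view"]@[*p,1]; q=d["K"]@[c[0],-c[1],-c[2]]; return q[:2]/q[2]
E
python3 - <<'E'
from look import *
grab("a"); s=read_state(); print(s)
for n in("scene","top"):
    d=np.load(f"pics/a_{n}.npz");V=d["view"];print(n,-V[:3,:3].T@V[:3,3],d["K"].tolist())
a=cv2.imread("pics/a_scene.png");b=cv2.imread("pics/a_top.png")
cv2.imwrite("pics/a2s.png",cv2.resize(a,(800,600)));cv2.imwrite("pics/a2t.png",cv2.resize(b,(800,600)))
E
```

```text
{'clock': 0.1, 'q': array([-1.35699015e+00,  1.50889225e-01,  1.43793169e+00, -1.19254415e-05,
        1.55381854e+00, -1.34021238e-01]), 'joint_velocities': array([ 0.0006276 , -0.00188714, -0.00092989, -0.00076818, -0.00125131,
        0.00080768]), 'joint_efforts': array([ 4.54937617e-03, -7.14383483e+01, -5.71794462e+01, -1.76453441e-04,
        7.20571348e-03,  2.20158159e-05]), 'tool_pos': array([ 0.19592808, -0.54043427,  0.30338   ]), 'orientation': array([-3.09317223e+00, -5.43435375e-01,  8.42649291e-05]), 'force': array([-0.27097717, -0.85913249,  0.62593252]), 'moment': array([ 0.02375119, -0.02723641,  0.01627872]), 'opening': 0.08582248515301567}
scene [-0.10529415 -0.43719667  0.50042662] [[470.72595874243774, 0.0, 282.77580892155214], [0.0, 470.72595874243774, 214.19718711620783], [0.0, 0.0, 1.0]]
top [0.41339587 0.1426409  0.96386322] [[446.6406912816254, 0.0, 276.9001055155221], [0.0, 446.6406912816254, 213.96821083019202], [0.0, 0.0, 1.0]]
```

View pics/a2s.png

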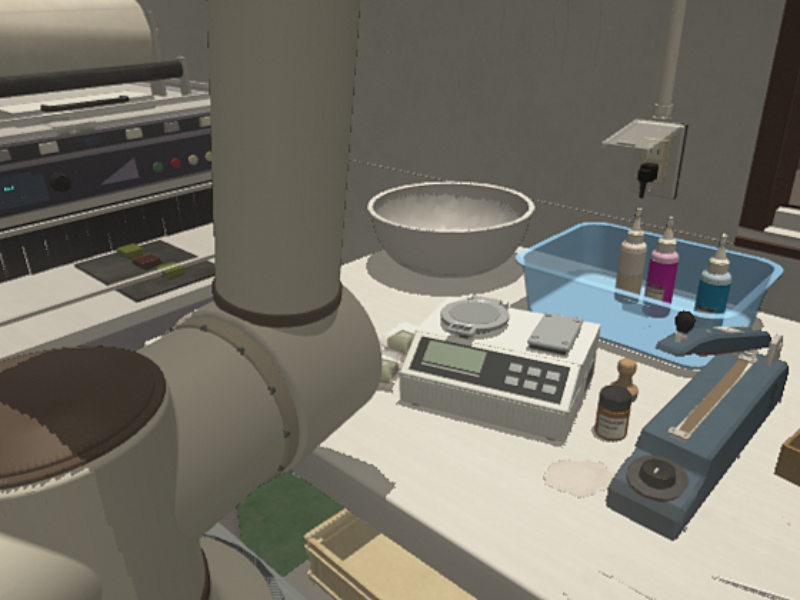

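View pics/a2t.png

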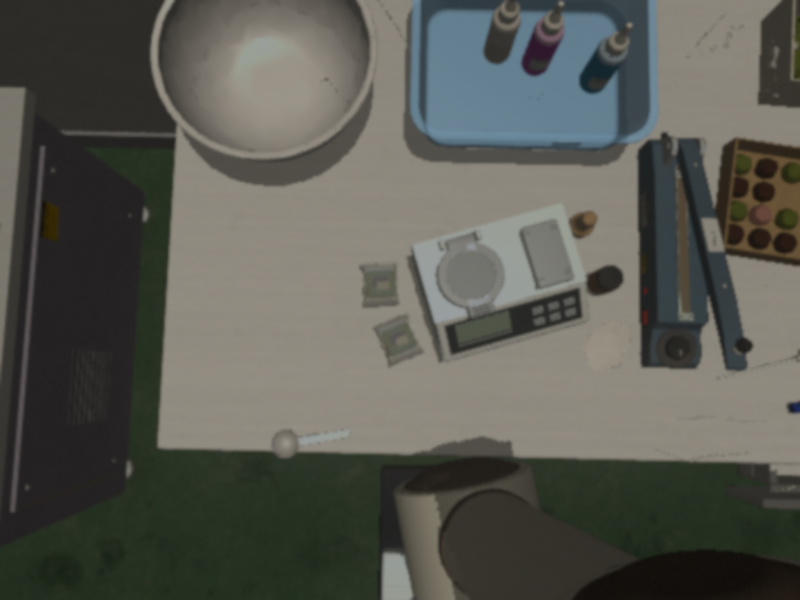

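The scene view shows the meter with its hatch shut and the arm left of it. In the top view the hatch disc is at about (470,273) and the lip at about (482,308), both in the 800-wide picture. I'll crop to get finer positions.

Run:
```python
from look import *
b=cv2.imread("pics/a_top.png")[130:260,240:450]
b=cv2.resize(b,None,fx=3.8,fy=3.8,interpolation=cv2.INTER_CUBIC)
cv2.imwrite("pics/a3.png",cv2.convertScaleAbs(b,alpha=1.3))
```

```text
(no output)
```

View pics/a3.png

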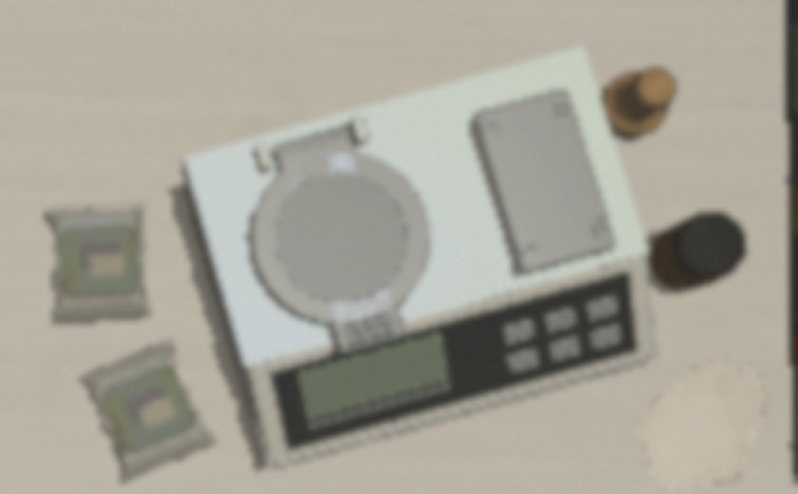

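The crop shows the hatch disc centred at about (340,238), the lip at (368,330) and the hinge knuckles at (262,157) and (360,130). The deck corners are at (185,158), (583,47), (247,362) and (648,250).

Run:
```python
from look import *
np.set_printoptions(precision=4,suppress=True)
P=lambda x,y,z: ray("top",240+x/3.8,130+y/3.8,z)
g={k:P(*v) for k,v in dict(mid=(340,238,.101),lip=(368,330,.101),hl=(262,157,.0975),hr=(360,130,.0975),RL=(185,158,.086),RR=(583,47,.086),FL=(247,362,.086),FR=(648,250,.086),spoon=(0,0,0)).items()}
for k,v in g.items(): print(k,v)
y=(g['RL']-g['RR'])+(g['FL']-g['FR']); yaw=np.arctan2(-y[0],y[1]); print("yaw",yaw, np.linalg.norm(g['RL']-g['RR']))
ex=np.array([np.cos(yaw),np.sin(yaw)]);ey=np.array([-ex[1],ex[0]])
# origin estimates: deck from -30 to +85 in x
c=(g['RL']+g['RR']+g['FL']+g['FR'])[:2]/4; o=c-ex*.0275; print("origin",o)
for k,v in g.items(): print(k,"meter frame",(v[:2]-o)@ex,(v[:2]-o)@ey)
# body dims check
for k in('mid','lip'): print(k,"pix",proj("scene",g[k])*800/560)
```

```text
mid [0.5466 0.0442 0.101 ]
lip [0.4995 0.0293 0.101 ]
hl [0.5886 0.0847 0.0975]
hr [0.6041 0.0341 0.0975]
RL [0.5894 0.1244 0.086 ]
RR [ 0.654  -0.0846  0.086 ]
FL [0.4828 0.0899 0.086 ]
FR [ 0.5465 -0.1183  0.086 ]
spoon [0.6974 0.2323 0.    ]
yaw 0.29841719866088545 0.21877150877772925
origin [ 0.5419 -0.0052]
mid meter frame 0.019049131664909957 0.04587993080652776
lip meter frame -0.030360672783964485 0.04551295234787533
hl meter frame 0.07107812641412942 0.07227706415684217
hr meter frame 0.07097267047881997 0.019364013468718928
RL meter frame 0.08351192136875908 0.1099248810958823
RR meter frame 0.08383899381400543 -0.10884638318830023
FL meter frame -0.02851192136875921 0.10831927919779975
FR meter frame -0.02883899381400556 -0.10939777710538173
spoon meter frame 0.2184812845460241 0.18131472419363062
mid pix [475.9127 312.8432]
lip pix [462.7443 328.5884]
```

```bash
python3 -m pendant '[{"travel":[2,4,0],"turn":[0,0,0]},{"travel":[2,4,0],"turn":[0,0,-0.05]},{"travel":[2,4,0],"turn":[0,0,0]},{"travel":[2,4,0],"turn":[0,0,0]},{"travel":[2,4,0],"turn":[0,0,0]},{"travel":[2,4,0],"turn":[0,0,0]},{"travel":[2,4,0],"turn":[0,0,0]},{"travel":[2,4,0],"turn":[0,0,0]}]' -1
```

```text
clock: 0.9
tool_pos: [0.3562, -0.2188, 0.3038]
orientation: [-3.107, -0.465, -0.0]
force: [0.8, -0.0, -0.5]
opening: -0.0
```

```bash
python3 -m pendant '[{"travel":[2.2,4,0],"turn":[0,0,0]},{"travel":[2.2,4,0],"turn":[0,0,0]},{"travel":[2.2,4,0],"turn":[0,0,0]},{"travel":[2.2,4,-1],"turn":[0,0,0]},{"travel":[2.2,4,-2],"turn":[0,0,0]},{"travel":[2.3,4,-3],"turn":[0,0,0]},{"travel":[0,0.5,-3],"turn":[0,0,0]},{"travel":[0,0,0],"turn":[0,0,0]}]'
python3 - <<'E'
from look import *
grab("b"); print(read_state()["tool_pos"],read_state()["force"])
a=cv2.imread("pics/b_scene.png")[190:320,260:430]; b=cv2.imread("pics/b_top.png")[130:260,260:430]
cv2.imwrite("pics/b.png",cv2.resize(np.hstack([a,b]),None,fx=2.35,fy=2.35,interpolation=cv2.INTER_CUBIC))
E
```

```text
clock: 1.7
tool_pos: [0.4855, 0.0221, 0.2129]
orientation: [-3.104, -0.47, 0.01]
force: [-0.7, 0.2, 0.4]
opening: -0.0
[0.48670072 0.02049874 0.21711774] [-0.54952412 -0.00360122 -0.13476017]
```

View pics/b.png

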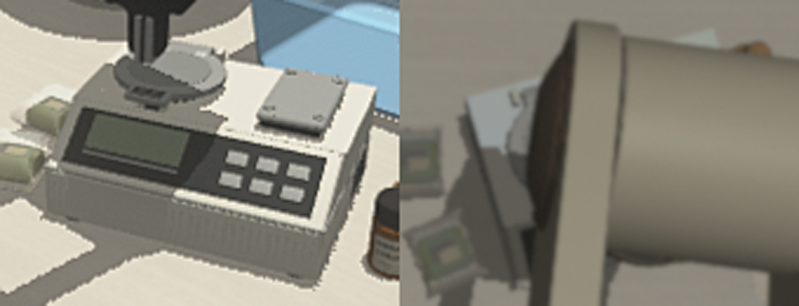

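The scene view shows the shut fingertips at crop (147,58), hanging above the lip at (150,93). The arm hides the hatch in the top view, so I'll lower the finger gently and watch the force.

```bash
python3 -m pendant '[{"travel":[0.3,0.5,-1],"turn":[0,0,0]},{"travel":[0,0,-1],"turn":[0,0,0]},{"travel":[0,0,-1],"turn":[0,0,0]},{"travel":[0,0,0],"turn":[0,0,0]},{"travel":[0,0,0],"turn":[0,0,0]}]'; python3 -m pendant '[{"travel":[0,0,-0.3],"turn":[0,0,0]},{"travel":[0,0,-0.3],"turn":[0,0,0]},{"travel":[0,0,0],"turn":[0,0,0]},{"travel":[0,0,0],"turn":[0,0,0]}]'
```

```text
clock: 2.3
tool_pos: [0.4898, 0.0256, 0.1865]
orientation: [-3.107, -0.465, 0.001]
force: [0.2, -0.5, 0.3]
opening: -0.0003
clock: 2.7
tool_pos: [0.4898, 0.0258, 0.1806]
orientation: [-3.107, -0.466, 0.0]
force: [-0.3, 0.3, -0.5]
opening: -0.0001
```

```bash
R='{"travel":[0,0,0],"turn":[0,0,0]}'; python3 -m pendant '[{"travel":[0,0,-0.3],"turn":[0,0,0]},{"travel":[0,0,-0.2],"turn":[0,0,0]},{"travel":[0,0,0],"turn":[0,0,0]},{"travel":[0,0,0],"turn":[0,0,0]}]'; python3 -m pendant '[{"travel":[0,0,-0.2],"turn":[0,0,0]},{"travel":[0,0,0],"turn":[0,0,0]},{"travel":[0,0,0],"turn":[0,0,0]}]'; python3 -m pendant '[{"travel":[0,0,-0.15],"turn":[0,0,0]},{"travel":[0,0,0],"turn":[0,0,0]},{"travel":[0,0,0],"turn":[0,0,0]}]'
```

```text
clock: 3.1
tool_pos: [0.4898, 0.0258, 0.1756]
orientation: [-3.107, -0.466, 0.0]
force: [-0.0, 0.7, 0.0]
opening: 0.0001
clock: 3.4
tool_pos: [0.4899, 0.0258, 0.1736]
orientation: [-3.107, -0.466, -0.0]
force: [0.2, -0.4, 1.8]
opening: -0.0
clock: 3.7
tool_pos: [0.4899, 0.0258, 0.1721]
orientation: [-3.107, -0.466, 0.0]
force: [-1.0, -0.4, 0.8]
opening: 0.0
```

```bash
python3 -m pendant '[{"travel":[0,0,-0.15],"turn":[0,0,0]},{"travel":[0,0,0],"turn":[0,0,0]},{"travel":[0,0,0],"turn":[0,0,0]}]'; python3 -m pendant '[{"travel":[0,0,-0.1],"turn":[0,0,0]},{"travel":[0,0,0],"turn":[0,0,0]},{"travel":[0,0,0],"turn":[0,0,0]}]'
```

```text
clock: 4.0
tool_pos: [0.4898, 0.0258, 0.1706]
orientation: [-3.107, -0.466, 0.0]
force: [-0.5, -0.7, 1.0]
opening: -0.0001
clock: 4.3
tool_pos: [0.4898, 0.0258, 0.1696]
orientation: [-3.107, -0.466, 0.0]
force: [-0.7, 0.2, 1.4]
opening: -0.0001
```

```bash
python3 -m pendant '[{"travel":[0,0,-0.07],"turn":[0,0,0]},{"travel":[0,0,0],"turn":[0,0,0]},{"travel":[0,0,0],"turn":[0,0,0]}]'; python3 -m pendant '[{"travel":[0,0,-0.05],"turn":[0,0,0]},{"travel":[0,0,0],"turn":[0,0,0]}]'; python3 -m pendant '[{"travel":[0,0,0],"turn":[0,0,0]}]'
```

```text
clock: 4.6
tool_pos: [0.4898, 0.0258, 0.1689]
orientation: [-3.107, -0.466, 0.0]
force: [-0.7, -1.5, 1.3]
opening: -0.0001
clock: 4.8
tool_pos: [0.4898, 0.0258, 0.1684]
orientation: [-3.107, -0.466, -0.0]
force: [-0.5, 0.2, 1.4]
opening: -0.0001
clock: 4.9
tool_pos: [0.4899, 0.0258, 0.1684]
orientation: [-3.107, -0.466, -0.0]
force: [-0.3, -0.3, 1.3]
opening: 0.0001
```

```bash
python3 -m pendant '[{"travel":[0,0,-0.05],"turn":[0,0,0]},{"travel":[0,0,0],"turn":[0,0,0]}]';python3 - <<'E'
from look import *
grab("c"); print(read_state()["force"])
a=cv2.imread("pics/c_scene.png")[190:280,280:400]
cv2.imwrite("pics/c.png",cv2.resize(a,None,fx=6,fy=6,interpolation=cv2.INTER_CUBIC))
E
```

```text
clock: 5.1
tool_pos: [0.4898, 0.0258, 0.1678]
orientation: [-3.107, -0.466, 0.0]
force: [-0.4, 0.1, 1.4]
opening: 0.0002
[0.55516788 0.48655929 1.85072276]
```

View pics/c.png

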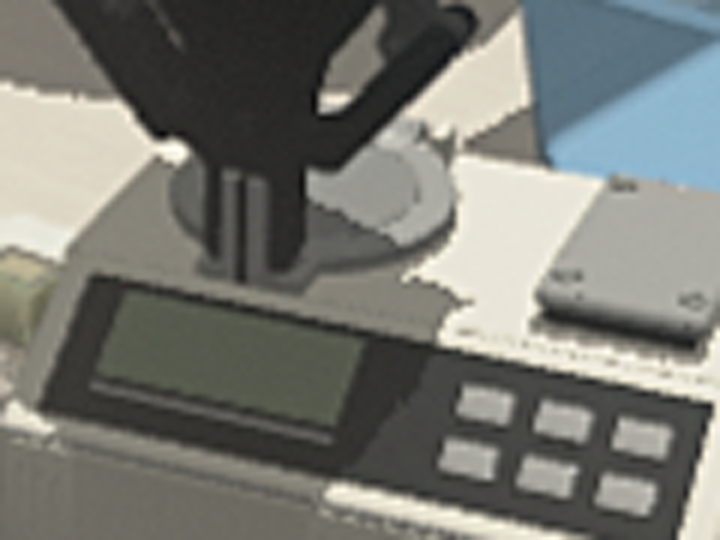

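The fingertip is pressing the lip at crop (255,275), with the latch likely tripped. I'll move the finger up and away towards the robot.

```bash
python3 -m pendant '[{"travel":[-0.5,-0.15,1.5],"turn":[0,0,0]},{"travel":[-2,-0.6,3],"turn":[0,0,0]},{"travel":[-3,-0.9,3],"turn":[0,0,0]},{"travel":[-3,-0.9,3],"turn":[0,0,0]},{"travel":[-2,-0.6,0],"turn":[0,0,0]},{"travel":[0,0,0],"turn":[0,0,0]},{"travel":[0,0,0],"turn":[0,0,0]},{"travel":[0,0,0],"turn":[0,0,0]}]'; python3 -m pendant '[{"travel":[0,0,0],"turn":[0,0,0]},{"travel":[0,0,0],"turn":[0,0,0]},{"travel":[0,0,0],"turn":[0,0,0]},{"travel":[0,0,0],"turn":[0,0,0]},{"travel":[0,0,0],"turn":[0,0,0]},{"travel":[0,0,0],"turn":[0,0,0]},{"travel":[0,0,0],"turn":[0,0,0]},{"travel":[0,0,0],"turn":[0,0,0]}]';python3 - <<'E'
from look import *
grab("d"); print(read_state()["force"])
a=cv2.imread("pics/d_scene.png")[130:290,260:450]
cv2.imwrite("pics/d.png",cv2.resize(a,None,fx=3.7,fy=3.7,interpolation=cv2.INTER_CUBIC))
E
```

```text
clock: 6.0
tool_pos: [0.3853, -0.0056, 0.2726]
orientation: [-3.106, -0.466, 0.001]
force: [1.1, -0.1, 0.2]
opening: 0.0002
clock: 6.8
tool_pos: [0.3848, -0.0057, 0.2729]
orientation: [-3.107, -0.466, 0.0]
force: [0.2, 0.0, 0.2]
opening: 0.0002
[-0.62819724 -0.71535246  0.39303002]
```

View pics/d.png

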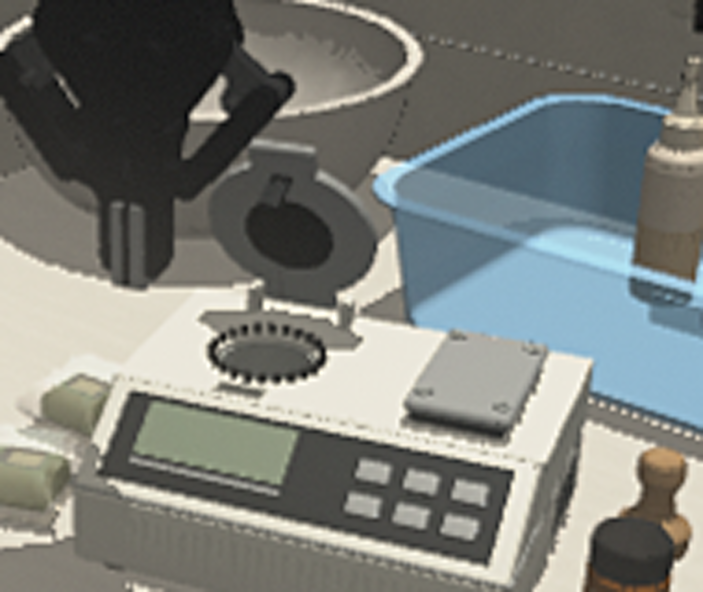

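The hatch has popped up: the disc is at crop (290,235), with the blade at (275,190), and it stays up by itself. I'll tilt the tool forward and part-open the fingers, so that they straddle the blade and push on the inner face on both sides of it.

```bash
python3 -m pendant '[{"travel":[0,0,-1],"turn":[0.041,-0.134,0]},{"travel":[0,0,-1],"turn":[0.041,-0.134,0]},{"travel":[0,0,-1],"turn":[0.041,-0.134,0]},{"travel":[0,0,-1],"turn":[0.041,-0.134,0]},{"travel":[0,0,-1],"turn":[0.041,-0.134,0]},{"travel":[0,0,-1],"turn":[0.041,-0.134,0]},{"travel":[0,0,-1],"turn":[0.041,-0.134,0]},{"travel":[0,0,-0.5],"turn":[0,0,0]}]' 0.18; python3 -m pendant '[{"travel":[3,0.9,0],"turn":[0,0,0]},{"travel":[3,0.9,0],"turn":[0,0,0]},{"travel":[2.6,0.8,0],"turn":[0,0,0]},{"travel":[0,0,0],"turn":[0,0,0]},{"travel":[0,0,0],"turn":[0,0,0]}]'
python3 - <<'E'
from look import *
from scipy.spatial.transform import Rotation as R
grab("e"); s=read_state(); A=R.from_rotvec(s["orientation"]).as_matrix(); o=np.array([.5419,-.0052]);ex=np.array([.9558,.294]);ey=np.array([-.294,.9558])
d=s["tool_pos"][:2]-o; t=s["tool_pos"]+.068*A[:,2]; print(A,s["tool_pos"],d@ex,d@ey,"tip",t,(t[:2]-o)@ex,(t[:2]-o)@ey,s["q"],s["opening"])
a=cv2.imread("pics/e_scene.png")[130:290,260:450]
cv2.imwrite("pics/e.png",cv2.resize(a,None,fx=3.7,fy=3.7,interpolation=cv2.INTER_CUBIC))
E
```

```text
clock: 7.7
tool_pos: [0.3839, -0.0057, 0.1968]
orientation: [-2.634, -0.391, -1.387]
force: [-0.5, -0.4, -1.1]
opening: 0.0502
clock: 8.2
tool_pos: [0.4713, 0.0218, 0.1984]
orientation: [-2.635, -0.4, -1.379]
force: [0.1, 1.2, 0.4]
opening: 0.0507
[[ 5.43065720e-01  2.95725327e-01  7.85891948e-01]
 [ 1.67541258e-01 -9.55272779e-01  2.43688005e-01]
 [ 8.22805901e-01 -6.69276085e-04 -5.68322093e-01]] [0.47068054 0.02091789 0.1986653 ] -0.06039290593596525 0.04590199847786373 tip [0.52412119 0.03748867 0.16001939] -0.004442519693788053 0.046028802332648416 [-0.42548516 -0.34042907  2.33609367  1.12038392  0.65211924  0.08000353] 0.05042572682207187
```

View pics/e.png

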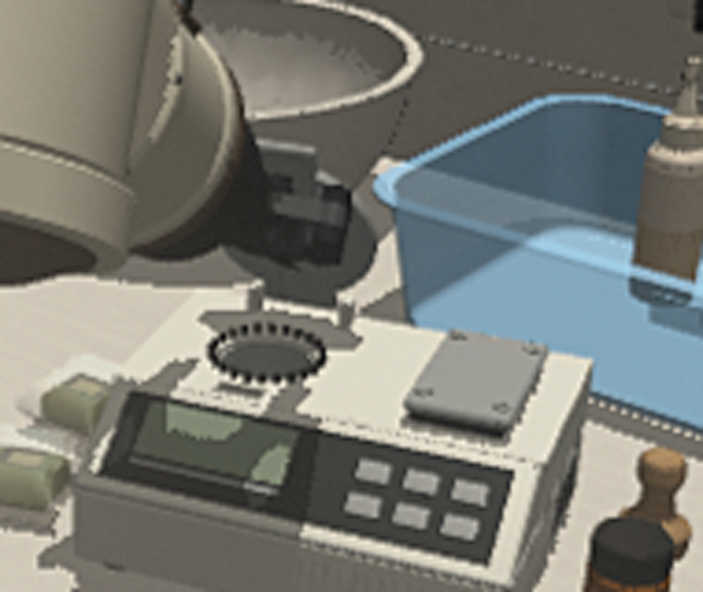

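Lined up: the tip is centred on the hatch (lateral 46 mm), and the hatch is still at about 1.2. I'll push it back gently.

```bash
python3 -m pendant '[{"travel":[0.96,0.29,0],"turn":[0,0,0]},{"travel":[0.96,0.29,0],"turn":[0,0,0]},{"travel":[0.96,0.29,0],"turn":[0,0,0]},{"travel":[0.5,0.15,0],"turn":[0,0,0]},{"travel":[0.5,0.15,0],"turn":[0,0,0]},{"travel":[0.5,0.15,0],"turn":[0,0,0]},{"travel":[0.5,0.15,0],"turn":[0,0,0]}]'; python3 -m pendant '[{"travel":[0.5,0.15,0],"turn":[0,0,0]},{"travel":[0.5,0.15,0],"turn":[0,0,0]},{"travel":[0.5,0.15,0],"turn":[0,0,0]},{"travel":[0.5,0.15,0],"turn":[0,0,0]},{"travel":[0,0,0],"turn":[0,0,0]}]'
python3 - <<'E'
from look import *
grab("f"); s=read_state(); o=np.array([.5419,-.0052]);ex=np.array([.9558,.294])
print((s["tool_pos"][:2]-o)@ex+.056, s["force"])
a=cv2.imread("pics/f_scene.png")[130:290,260:450]
cv2.imwrite("pics/f.png",cv2.resize(a,None,fx=3.7,fy=3.7,interpolation=cv2.INTER_CUBIC))
E
```

```text
clock: 9.0
tool_pos: [0.52, 0.0354, 0.1985]
orientation: [-2.634, -0.396, -1.384]
force: [-0.8, -0.6, 1.1]
opening: 0.05
clock: 9.5
tool_pos: [0.5401, 0.0415, 0.1985]
orientation: [-2.634, -0.397, -1.384]
force: [0.8, -0.2, 1.2]
opening: 0.0502
0.06749814399675792 [-0.27416636  0.35751571 -0.51200148]
```

View pics/f.png

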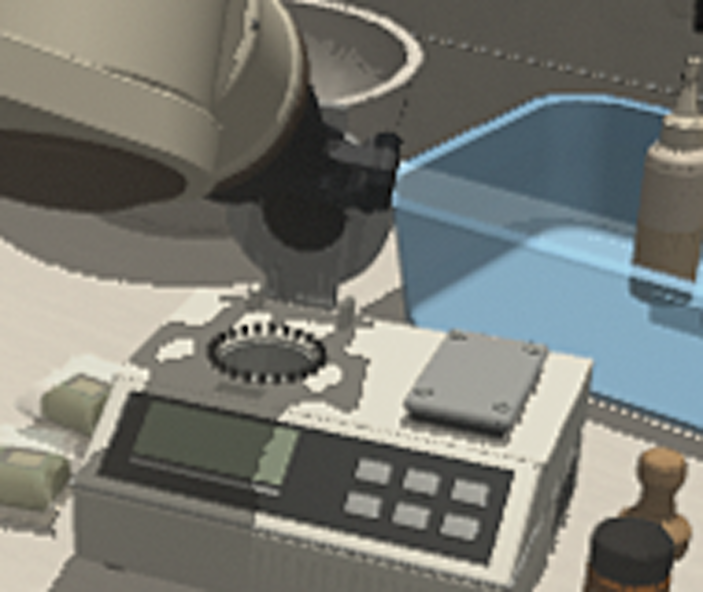

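The hatch is now about upright to slightly past it, with its rim at crop (330,240), and the meter hasn't moved. I'll push about 9 mm more in small steps, then back off.

```bash
python3 -m pendant '[{"travel":[0.3,0.09,0],"turn":[0,0,0]},{"travel":[0.3,0.09,0],"turn":[0,0,0]},{"travel":[0,0,0],"turn":[0,0,0]}]'; python3 -m pendant '[{"travel":[0.3,0.09,0],"turn":[0,0,0]},{"travel":[0,0,0],"turn":[0,0,0]},{"travel":[0,0,0],"turn":[0,0,0]}]'
```

```text
clock: 9.9
tool_pos: [0.5459, 0.0432, 0.1987]
orientation: [-2.634, -0.397, -1.384]
force: [0.2, 0.2, -0.1]
opening: 0.0501
clock: 10.2
tool_pos: [0.5486, 0.0441, 0.1985]
orientation: [-2.634, -0.397, -1.384]
force: [0.0, 0.1, 0.1]
opening: 0.0504
```

Force is about zero, so the hatch has probably gone over by itself. I'll back straight out along the same path, past the blade, then rise and look.

```bash
python3 -m pendant '[{"travel":[-1,-0.3,0],"turn":[0,0,0]},{"travel":[-2,-0.6,0],"turn":[0,0,0]},{"travel":[-3,-0.9,0],"turn":[0,0,0]},{"travel":[-4,-1.2,0],"turn":[0,0,0]},{"travel":[-4,-1.2,1],"turn":[0,0,0]},{"travel":[-3,-0.9,2],"turn":[0,0,0]},{"travel":[0,-3,3],"turn":[0,0,0]},{"travel":[0,-4,2],"turn":[0,0,0]}]'; python3 -m pendant '[{"travel":[0,-4,0],"turn":[0,0,0]},{"travel":[0,-4,0],"turn":[0,0,0]},{"travel":[0,-4,0],"turn":[0,0,0]},{"travel":[0,0,0],"turn":[0,0,0]},{"travel":[0,0,0],"turn":[0,0,0]},{"travel":[0,0,0],"turn":[0,0,0]},{"travel":[0,0,0],"turn":[0,0,0]},{"travel":[0,0,0],"turn":[0,0,0]}]'
python3 - <<'E'
from look import *
grab("g"); print(read_state()["tool_pos"],read_state()["force"])
a=cv2.imread("pics/g_scene.png")[130:300,230:450]; b=cv2.imread("pics/g_top.png")[100:270,230:450]
cv2.imwrite("pics/g.png",cv2.resize(np.vstack([a,b]),None,fx=1.76,fy=1.76,interpolation=cv2.INTER_CUBIC))
# displacement check of scene vs start, meter corner region etc.
for n,(y0,y1,x0,x1) in {"scene":(240,310,280,455),"top":(130,260,245,450)}.items():
    A=cv2.imread(f"pics/a_{n}.png",0)[y0:y1,x0:x1].astype(int);B=cv2.imread(f"pics/g_{n}.png",0)[y0:y1,x0:x1].astype(int)
    d=np.abs(A-B)>40; print(n,d.mean());
E
```

```text
clock: 11.0
tool_pos: [0.3804, -0.0763, 0.2802]
orientation: [-2.635, -0.401, -1.389]
force: [2.4, 0.0, 0.5]
opening: 0.0504
clock: 11.8
tool_pos: [0.3818, -0.1953, 0.2784]
orientation: [-2.633, -0.399, -1.385]
force: [-0.4, -0.3, -0.2]
opening: 0.0502
[ 0.38179084 -0.1956329   0.27832119] [-0.25278321 -0.32269183  0.01945476]
scene 0.0015510204081632653
top 0.05298311444652908
```

View pics/g.png

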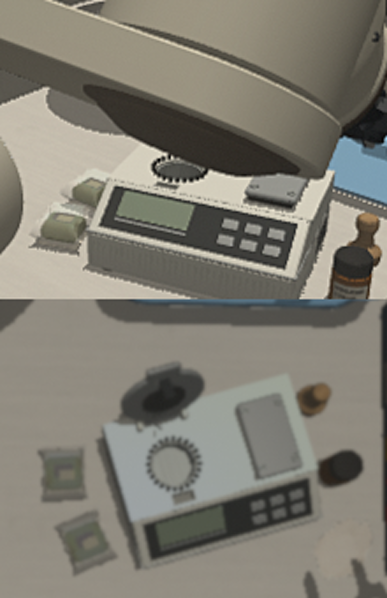

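The top view shows the hatch leaning back past the meter's rear edge: inner face at crop (160,395), lip at (165,368), robot clear. I'll do a numeric check of the hatch angle and of any shift in the objects.

Run:
```python
from look import *
o=np.array([.5419,-.0052]);ex=np.array([.9558,.294]);ey=np.array([-.294,.9558]);h=o+.0712*ex+.0455*ey
print("seen lip end ~",(323.7,137))
for t in(1.2,1.4,1.6,1.7,1.85): p=h-.11*np.cos(t)*ex; print(t,proj("top",[*p,.0975+.11*np.sin(t)],"g"))
A=cv2.imread("pics/a_top.png",0);B=cv2.imread("pics/g_top.png",0)
for k,(x0,y0,x1,y1) in dict(keypad=(305,205,405,250),cover=(360,148,405,205),packs=(248,180,300,258),jar_stamp=(395,140,440,208),spoon=(180,290,260,330)).items():
    T=A[y0:y1,x0:x1]; m=cv2.matchTemplate(B[y0-6:y1+6,x0-6:x1+6],T,cv2.TM_CCOEFF_NORMED); _,v,_,l=cv2.minMaxLoc(m); print(k,l[0]-6,l[1]-6,round(v,3),cv2.phaseCorrelate(np.float32(T),np.float32(B[y0:y1,x0:x1]),cv2.createHanningWindow((x1-x0,y1-y0),cv2.CV_32F))[0])
```

```text
seen lip end ~ (323.7, 137)
1.2 [334.28171755 177.25088038]
1.4 [331.23785452 164.97716954]
1.6 [327.75950005 152.77475098]
1.7 [325.9182934 146.9173519]
1.85 [323.10282552 138.66552118]
keypad 0 0 0.966 (-0.021608725501074844, 0.5850952675951469)
cover 0 0 0.999 (0.5155719808313499, -0.025546070407319377)
packs 0 0 1.0 (-0.08298431507484949, -0.018444325516078663)
jar_stamp 0 0 1.0 (0.4782920634596337, 0.02572442115638296)
spoon 0 0 1.0 (0.04443098455320893, -0.053334559424161654)
```

```bash
python3 -c "
from workcell import close_job
print(close_job())"
```

```text
the job is handed in; nothing more can be done
None
```

The sample hatch is open and leaning back on its stop, and I handed the job in at about 12 s on the robot's clock.

- **Latch:** I pressed the front lip with the shut fingertips, about 6 mm down at 1 to 2 N. I then took the finger up and away. The picture 1.7 s later showed the hatch popped up and standing by itself.
- **Opening:** I tilted the tool, part-opened the fingers to straddle the latch blade, and pushed the inner face back until the force fell to about zero. Then I backed the robot out clear of everything.
- **Last checks:** The top view puts the lip end at about (324, 137) px, against (323, 139) predicted for 1.85 rad. Matching the meter's keypad, filter cover, packs, jar, stamp and spoon between the first and last top views gave a shift of 0 px.
- **What disagreed:**
  - A sub-pixel comparison of the same views showed about 0.5 px on the keypad, cover and jar/stamp patches. The directions were inconsistent, so I took it as noise.
  - The press force read lower than the 2 to 3 N stated, but the latch did let go.

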